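Find and tip open the access panel in a showcase deck

TASK

One of the four identical grey panels in the deck of this low showcase base is the access panel to the humidity-buffer cassette: it rocks on a pivot under its middle, while the other three are fixed. With the fingertips, press lightly near an end of each panel in turn until you find the one that rocks, then push that panel round on its pivot until it stands open, nearly upright, and leave it standing like that. Only touch and push it, do not pinch it, and leave the small things on and around the base where they are.

Things in the scene. Friction and masses are not known exactly. Their poses are not given: they have to be found in the camera images.
- base: white showcase base, 250 (x) x 570 (y) x 120 mm high, fixed. Origin: centre of underside; x away from the robot at yaw 0, z up. Deck 120 mm above the origin: white frame with four openings in a row along y, each filled flush by a grey panel 140 (x) x 95 (y) x 8 mm, 2 mm gap all round. Rails between panels 26 mm wide, frame before and behind them 53 mm. Hollow for 75 mm below the deck
- hatch (a joint): tilt (rad) of the access panel, in any one bay; 0 flush. Pivot along base y under the panel's middle, 70 mm from both ends, 4 mm below the deck surface; turns either way to stops at +-1.4. Positive: the end at base +x goes down, the end at -x up. Balanced friction pivot, no spring: about 2 N square on an end turns it, it stays where left; a level push on an edge only slightly raised jams. Fixed panels do not give
- weight: steel disc weight with a small knob, 30 mm across, 30 mm high, loose, on the frame beyond the panels. Origin: centre of its underside
- bobbin: wooden thread bobbin, 26 mm across, 28 mm high, loose, standing on the frame in front of the panels. Origin: centre of its underside
- cork: cork block, 20 x 20 x 12 mm, loose, on the middle rail between the panels. Origin: centre of its underside
- pinpot: small amber pot with a metal lid, 34 mm across, 27 mm high, loose, on the frame at the left end (+y) of the base. Origin: centre of its underside
- glass_left: glass plate weight, 140 x 100 x 8 mm, with four cork squares 6 mm thick on top, loose on the mat to the left (+y) of the base. Origin: centre of its underside
- glass_right: the same kind of glass plate weight, loose on the mat to the right (-y) of the base. Origin: centre of its underside
- brush: flat brush 170 mm long, lying loose on the mat to the right (-y) of the base; handle towards its own -x
- bay_1 (a point): centre of the top face of the panel in bay 1, level with the deck, at base y = -187.5 mm (bay 1 is at the right, -y, end); which bay holds the access panel is not known
- bay_2 (a point): centre of the top face of the panel in bay 2, level with the deck, at base y = -62.5 mm (bay 1 is at the right, -y, end); which bay holds the access panel is not known
- bay_3 (a point): centre of the top face of the panel in bay 3, level with the deck, at base y = +62.5 mm (bay 1 is at the right, -y, end); which bay holds the access panel is not known
- bay_4 (a point): centre of the top face of the panel in bay 4, level with the deck, at base y = +187.5 mm (bay 1 is at the right, -y, end); which bay holds the access panel is not known

How it is judged:
By the outcome, as a careful person would: the job done as asked, in the order asked, and still so for the second after the job is handed in, with the robot touching nothing.
It also fails if it takes over 61 s, if anything falls off the work surface, if the arm or the gripper's body presses on something with over 40 N, if the wrist force passes 120 N, or if a joint passes its speed limit or range.

ROBOT

A 6-joint arm with a two-finger parallel gripper is mounted at the origin on the work surface. World frame = base frame: x ahead of the robot, y to its left, z up, the work surface at z = 0. Lengths are in m, angles in rad, forces in N, time in s.
With the tool pointing down it reaches from about 0.425 to 0.95 m from the base axis. Payload 3.5 kg.
Tool frame: the origin (TCP) lies between the finger pads; the fingertips stand 17 mm ahead of it and the grasp point (between the pads) lies 2 mm behind it (ctrl.tip_reach is the distance from the TCP to the fingertips, in m); z points along the fingers, y is the direction in which the jaws open and shut (so a half turn about z gives the same grasp; the last joint's range is limited). The gripper opens to 85 mm and grips with 20 to 120 N. Pads are 22 mm wide; open, the fingers measure 114 mm over their backs; the gripper's body (76 mm by 85 mm) begins 54 mm behind the grasp point. The pads swing forward as they close: fully open they stand 13 mm farther back than shut.
Start: joints at [1.011, 0.286, 1.577, -0, 1.279, -0.15], TCP at [0.269, 0.619, 0.248] pointing down, gripper open.
Joint ranges: [-2.77, 2.77], [-0.9, 2.22], [0.21, 2.48], [-1.53, 4.67], [0.24, 2.81], [-2.84, 2.84]. Speed limits (rad/s): [2.79, 2.79, 3.14, 3.14, 3.14, 3.14].

INTERFACE

Orientations are given as a unit quaternion [x, y, z, w].
In Python, from plant import monitor, imaging, workorder, ctrl gives the robot as it stands.
- The arm moves only by the tool send_rows, never from a script. Its argument "rows" is a list of rows, each a list of 4 numbers: the shift along the world's x, y, z normalised to -1 to 1, where 1 is 0.3 m, then the turn about the world's z normalised to -1 to 1, where 1 is 360 degrees. A call has 1 to 20 rows; each row is the pose to reach, as a shift and turn from the pose commanded when the call began, turning the shorter way round; what a row does not reach only later rows make up. A row lasts 1/8 s, in which the tool goes at most 62.5 mm and 10.7 degrees, less where a joint would pass 70% of its speed; a pose out of reach is approached as far as the arm can. A call with a number of a shift or a turn outside -1 to 1 is refused whole. A call with a gripper value outside its range is refused whole. "jaw" is the closure, from 0 (fully open) to 1 (shut), set as the call begins (left out, the last holds). The fingers move at their own pace and stop on an object; "newtons" is the grip in N (left out, the last holds). Time passes only in rows, so rows that repeat a pose let the fingers close. It gives the time, the measured TCP pose, the force and the opening at its end, in the units of the state.
- monitor.get_state(): the state, without advancing time (a new reading comes with each control period).
- imaging.read_camera(name): name is "scene" or "top" or "wrist"; returns the picture (384x512x3 uint8, red, green, blue); there is no depth.
- imaging.calibration(name): a dict with "intrinsics" (3x3 intrinsics, pixels), "cam_to_world" (4x4, takes a point from camera to world coordinates). Camera axes: x right, y up, looking along -z (the intrinsics and any distortion apply to the point x, -y, -z); pixel columns grow to the right and rows downward; lengths in m; the calibration is good to about 2 mm. A picture is of the moment at which its call begins: read the wrist's pose just before it. calibration takes no time and is no camera call; for the wrist camera it gives the pose at the moment of the call.
- workorder.sign_off(): hands the job in, once; it reports no verdict.
The state is a dict: "time": time; "qpos": joint angles; "dq": joint speeds; "joint_efforts": joint torques, N m; "eef_pos": TCP position; "tcp_rot": TCP orientation; "contact_force": force on the tool from outside, world axes, zero at the start; "wrist_torque": the same for the moment, N m; "opening": opening from 0.0 (shut) to 1.0 (fully open).
Only numpy, scipy, OpenCV 4.12 (cv2) and the standard library are available. Lean on these libraries where they do the work, as an engineer would, in place of code of your own. Each camera call takes 0.05 s, during which the arm holds its last target.

## Working session

There is one attempt and no reset: what is moved stays moved. The work goes in short steps, Python scripts to look and compute and a tool call to move; the robot and the scene stay as the last step left them, time stands still between calls to the robot, and variables do not carry over. Pictures are saved under pics/ and viewed, and the job is handed in when it is done.

Besides the shell and the picture viewer there is one more tool, called after "Request:" as a command line: name --pt "numbers of a row" for each row, then --argument value for the rest. send_rows: Moves the arm, as the interface text tells. Scaled input: -1 to 1 covers 0.3 m each way for a shift and 360 degrees each way for a turn. Its arguments: {"type":"object","properties":{"rows":{"type":"array"},"jaw":{"type":"number"},"newtons":{"type":"number"}},"required":["rows"]}

```bash
mkdir -p pics; ls; python3 - <<'E'
from plant import monitor, imaging, workorder, ctrl
import cv2
s=monitor.get_state(); print(s)
print(ctrl.tip_reach)
for n in ["scene","top","wrist"]:
    im=imaging.read_camera(n); cv2.imwrite(f"pics/{n}0.png",im[:,:,::-1])
    c=imaging.calibration(n); print(n,c)
E
```

```text
pics
{'time': 0.0, 'qpos': array([ 1.01099278e+00,  2.87215100e-01,  1.57819789e+00, -8.71927791e-06,
        1.27857131e+00, -1.49991207e-01]), 'dq': array([-7.68976175e-05, -3.92057833e-04,  4.74945811e-04,  9.92480445e-04,
        1.33281694e-03,  1.90799455e-05]), 'joint_efforts': array([ 4.92517793e-04, -4.05975151e+01, -2.92631328e+01, -1.26004193e-04,
        5.79469561e-03, -1.78698400e-05]), 'eef_pos': array([0.26858167, 0.61858957, 0.24690285]), 'tcp_rot': array([ 2.03473914e-01,  9.79079637e-01, -1.12275177e-03, -4.11628131e-04]), 'contact_force': array([0.86302657, 0.2949965 , 0.59902763]), 'wrist_torque': array([ 0.02257232, -0.04312745, -0.0357214 ]), 'opening': 0.9987455526643298}
0.017
scene {'intrinsics': array([[365.73189791,   0.        , 256.96134988],
       [  0.        , 365.73189791, 196.41797557],
       [  0.        ,   0.        ,   1.        ]]), 'cam_to_world': array([[-0.69061925, -0.40810901,  0.59706958,  1.16707727],
       [ 0.72317185, -0.39906868,  0.56370796,  0.61209703],
       [ 0.00821747,  0.82109148,  0.57073746,  0.6941918 ],
       [ 0.   
[... 318 characters left out ...]
 , -0.02325198,  0.01316875,  0.02176464],
       [ 0.01016234,  0.12498272,  0.99210687,  1.83659747],
       [ 0.        ,  0.        ,  0.        ,  1.        ]])}
wrist {'intrinsics': array([[269.54231781,   0.        , 256.7363426 ],
       [  0.        , 269.54231781, 190.24278604],
       [  0.        ,   0.        ,   1.        ]]), 'cam_to_world': array([[ 3.99416647e-01, -8.80300902e-01, -2.56001296e-01,
         2.03796030e-01],
       [ 9.16769507e-01,  3.83494210e-01,  1.11650621e-01,
         6.46330165e-01],
       [-1.11127414e-04, -2.79289298e-01,  9.60206996e-01,
         3.71273127e-01],
       [ 0.00000000e+00,  0.00000000e+00,  0.00000000e+00,
         1.00000000e+00]])}
```

View pics/scene0.png

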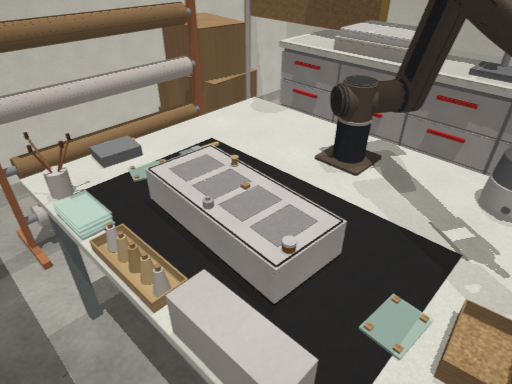

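View pics/top0.png

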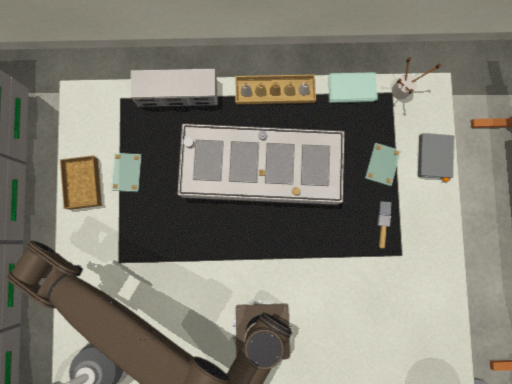

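View pics/wrist0.png

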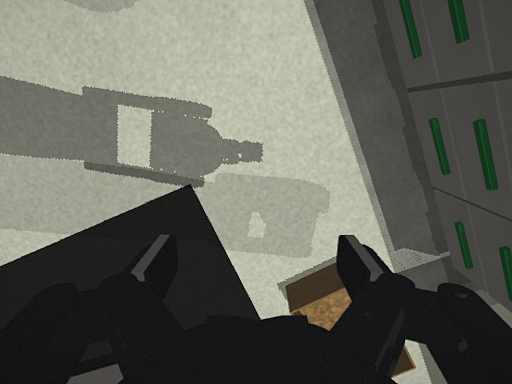

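The top view shows the base near px (180–344, 125–203), with the four grey panels in a row. Bay 4 is at left (208,160) and bay 1 at right (315,165). The weight is at (262,135), cork (262,173), bobbin (296,191) and pot (189,143).

```bash
cat > h.py <<'E'
import numpy as np, cv2
from plant import monitor, imaging, workorder, ctrl
def ray(name,uv,z,c=None):
    c=c or imaging.calibration(name); K=c["intrinsics"];T=c["cam_to_world"]
    uv=np.atleast_2d(np.array(uv,float))
    d=np.c_[(uv[:,0]-K[0,2])/K[0,0],-(uv[:,1]-K[1,2])/K[1,1],-np.ones(len(uv))]@T[:3,:3].T
    o=T[:3,3]; return o+d*((z-o[2])/d[:,2])[:,None]
E
python3 - <<'E'
from h import *
im=cv2.imread("pics/top0.png"); hsv=cv2.cvtColor(im,cv2.COLOR_BGR2HSV)
g=cv2.cvtColor(im,cv2.COLOR_BGR2GRAY); print(g[160,208],g[165,315],g[130,230],g[160,265])
m=((g>110)&(g<178)&(hsv[...,1]<40)).astype(np.uint8)*255
m[:128]=0;m[200:]=0;m[:,:182]=0;m[:,342:]=0
m=cv2.morphologyEx(m,cv2.MORPH_OPEN,np.ones((5,5)))
cs,_=cv2.findContours(m,cv2.RETR_EXTERNAL,cv2.CHAIN_APPROX_NONE)
cen=[]
for c in cs:
    if cv2.contourArea(c)<500: continue
    r=cv2.minAreaRect(c); M=cv2.moments(c); u=(M['m10']/M['m00'],M['m01']/M['m00'])
    print(u,r, ray("top",u,.12).round(4), ray("top",cv2.boxPoints(r),.12).round(3).tolist()); cen.append(ray("top",u,.12)[0])
cen=np.array(sorted(cen,key=lambda p:p[1])); d=np.diff(cen,axis=0);print(d,np.linalg.norm(d,axis=1)); 
v=cen[-1]-cen[0]; print("center",cen.mean(0),"yaw",np.degrees(np.arctan2(-v[0],v[1])))
# objects
for n,u,z in [("weight",(262.5,134.5),.14),("cork",(262.3,173),.132),("bobbin",(296,191),.148),("pot",(189,143),.147)]: print(n,ray("top",u,z).round(3))
cv2.imwrite("pics/topz.png",cv2.resize(im[115:215,170:355],None,fx=4,fy=4,interpolation=cv2.INTER_CUBIC))
E
```

```text
142 140 196 179
(314.89652623798963, 164.88588322246858) ((314.5, 164.5), (41.0, 29.0), 90.0) [[ 0.5805 -0.1976  0.12  ]] [[0.656, -0.148, 0.12], [0.654, -0.25, 0.12], [0.508, -0.244, 0.12], [0.511, -0.143, 0.12]]
(279.48389012620635, 163.27052709725314) ((279.4105224609375, 163.23641967773438), (28.737024307250977, 41.286983489990234), 2.2906100749969482) [[ 0.5891 -0.0737  0.12  ]] [[0.52, -0.018, 0.12], [0.666, -0.028, 0.12], [0.659, -0.129, 0.12], [0.513, -0.118, 0.12]]
(243.68799403430273, 161.6539895600298) ((243.5, 161.5), (41.0, 29.0), 90.0) [[0.5977 0.0514 0.12  ]] [[0.672, 0.102, 0.12], [0.67, -0.0, 0.12], [0.525, 0.003, 0.12], [0.527, 0.104, 0.12]]
(207.82524127691164, 159.8746844840386) ((207.98631286621094, 159.8960723876953), (29.258474349975586, 41.14795684814453), 1.9749338626861572) [[0.6069 0.1767 0.12  ]] [[0.537, 0.23, 0.12], [0.683, 0.224, 0.12], [0.677, 0.121, 0.12], [0.531, 0.129, 0.12]]
[[0.00858796 0.12389548 0.        ]
 [0.00861749 0.12515644 0.        ]
 [0.00919442 0.12530075 0.        ]] [0.12419277 0.12545276 0.12563763]
center [ 0.59352545 -0.01080391  0.12      ] yaw -4.033900421641574
weight [[ 0.689 -0.016  0.14 ]]
cork [[ 0.554 -0.012  0.132]]
bobbin [[ 0.487 -0.126  0.148]]
pot [[0.663 0.239 0.147]]
```

View pics/topz.png

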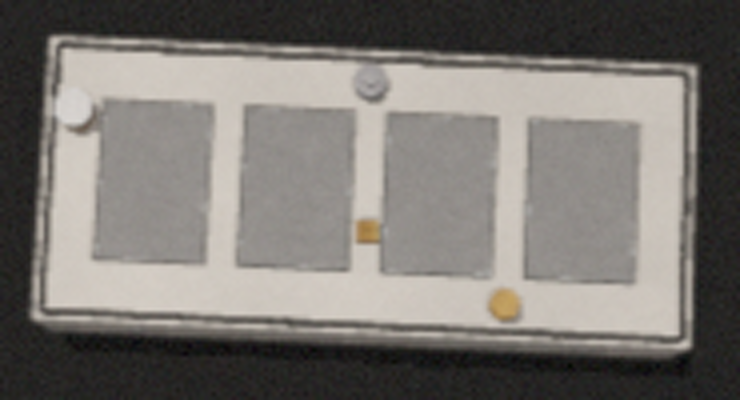

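Request:
send_rows --pt "0.1 -0.115 0 0.01" --pt "0.27 -0.3 0 0.03" --pt "0.45 -0.5 0 0.054" --pt "0.6 -0.69 0 0.054" --pt "0.667 -0.767 0 0.054" --pt "0.667 -0.767 0 0.054" --jaw 1 --newtons 20

```text
time: 0.9
eef_pos: [0.4711, 0.3861, 0.248]
tcp_rot: [0.038, 0.999, -0.0, -0.0]
contact_force: [-0.2, 0.2, -0.3]
opening: 0.001
```

Request:
send_rows --pt "0.12 -0.14 0 0" --pt "0.28 -0.32 0 0" --pt "0.44 -0.5 0 0" --pt "0.57 -0.65 -0.1 0" --pt "0.64 -0.722 -0.2 0" --pt "0.64 -0.722 -0.27 0" --pt "0.64 -0.722 -0.27 0"

```text
time: 1.78
eef_pos: [0.6588, 0.1733, 0.164]
tcp_rot: [0.035, 0.999, -0.0, -0.003]
contact_force: [0.1, -0.1, -0.7]
opening: -0.003
```

```bash
python3 - <<'E'
from h import *
s=monitor.get_state(); print(s["time"],s["eef_pos"],s["contact_force"])
for n in ["scene","wrist"]:
    cv2.imwrite(f"pics/{n}1.png",imaging.read_camera(n)[:,:,::-1])
E
```

```text
1.775 [0.65879809 0.17330854 0.16396637] [ 0.05148636 -0.0894371  -0.73072728]
```

View pics/scene1.png

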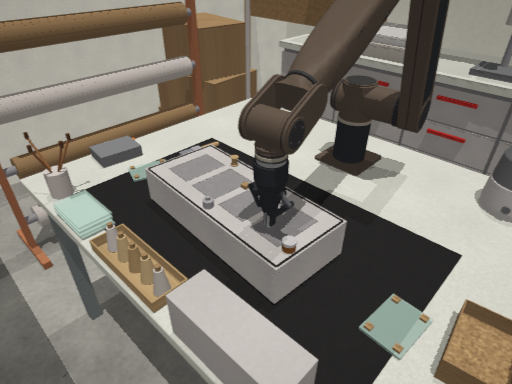

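View pics/wrist1.png

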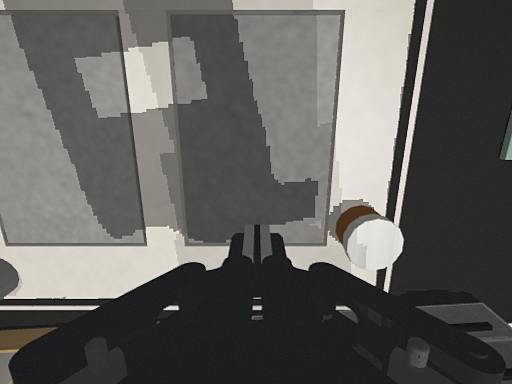

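The closed fingertips are over the far end of bay 4. The pot (px 370,235 in the wrist view) is clear to the side. I'll descend gently.

Request:
send_rows --pt "0 0 -0.03 0" --pt "0 0 -0.06 0" --pt "0 0 -0.073 0" --pt "0 0 -0.08 0" --pt "0 0 -0.087 0" --pt "0 0 -0.087 0"

```text
time: 2.62
eef_pos: [0.661, 0.1723, 0.1411]
tcp_rot: [0.035, 0.999, 0.0, -0.0]
contact_force: [-1.5, -0.2, -0.1]
opening: 0.001
```

Request:
send_rows --pt "0 0 -0.006 0" --pt "0 0 -0.012 0" --pt "0 0 -0.017 0" --pt "0 0 -0.02 0" --pt "0 0 -0.02 0"

```text
time: 3.25
eef_pos: [0.6614, 0.1724, 0.1355]
tcp_rot: [0.035, 0.999, 0.0, 0.001]
contact_force: [0.8, 1.3, 2.2]
opening: 0.001
```

Request:
send_rows --pt "0 0 -0.005 0" --pt "0 0 -0.01 0" --pt "0 0 -0.01 0"

```text
time: 3.62
eef_pos: [0.6612, 0.1724, 0.1321]
tcp_rot: [0.035, 0.999, 0.0, 0.0]
contact_force: [2.0, 0.1, 1.0]
opening: 0.001
```

```bash
python3 - <<'E'
from h import *
s=monitor.get_state(); print(s["time"],s["eef_pos"],s["contact_force"],s["wrist_torque"])
for n in ["wrist"]:
    cv2.imwrite(f"pics/{n}2.png",imaging.read_camera(n)[:,:,::-1])
s=monitor.get_state(); print(s["time"],s["eef_pos"],s["contact_force"],s["wrist_torque"])
E
```

```text
3.625 [0.66123931 0.17240645 0.13206904] [2.01252857 0.11764727 1.04281713] [-0.03475159 -0.26382388 -0.03020134]
3.675 [0.66122762 0.17239919 0.13205821] [ 2.47375387 -0.9000867   2.64173387] [-0.03930648 -0.28540794 -0.02897883]
```

View pics/wrist2.png

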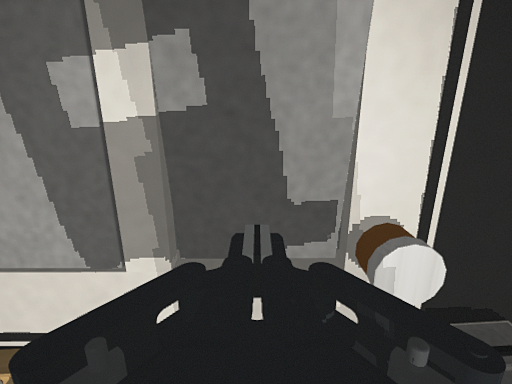

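Bay 4 gives way. The tip is 5 mm below the deck at about 2 N, and the far edge visibly sinks in the wrist view. This is the access panel, so I'll lift slightly, shift away from the pot and towards the pivot, and press down.

Request:
send_rows --pt "0 0 0.03 0" --pt "-0.037 -0.048 0.03 0" --pt "-0.037 -0.048 0.0 0" --pt "-0.037 -0.048 -0.02 0" --pt "-0.037 -0.048 -0.04 0" --pt "-0.037 -0.048 -0.05 0" --pt "-0.037 -0.048 -0.05 0"

```text
time: 4.55
eef_pos: [0.65, 0.1584, 0.1166]
tcp_rot: [0.035, 0.999, 0.0, 0.0]
contact_force: [-0.6, 0.7, 0.6]
opening: -0.003
```

```bash
python3 - <<'E'
from h import *
s=monitor.get_state(); print(s["time"],s["eef_pos"],s["contact_force"],s["wrist_torque"])
for n in ["scene"]:
    im=imaging.read_camera(n)[:,:,::-1]
    cv2.imwrite(f"pics/{n}3.png",cv2.resize(im[120:300,140:370],None,fx=3,fy=3))
E
```

```text
4.55 [0.64997366 0.15837963 0.11663307] [-0.58112097  0.67558653  0.61084174] [ 0.13374069 -0.05301     0.01386447]
```

View pics/scene3.png

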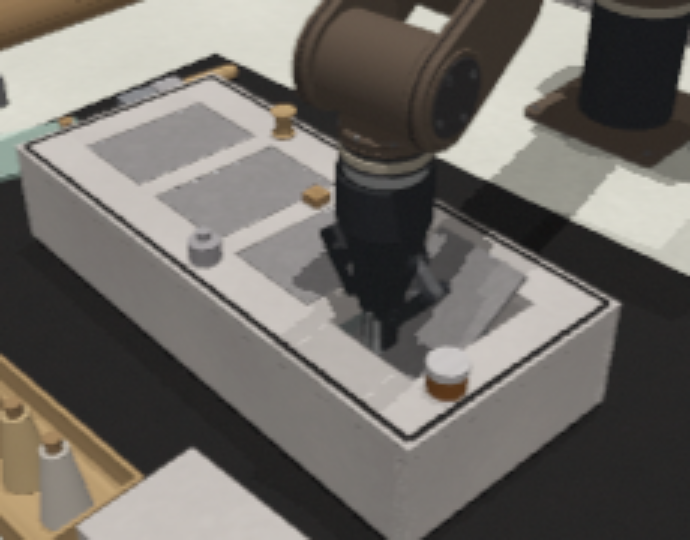

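The panel is tilting nicely, with its near end up at crop px (490,280), and the pot is clear. I'll press further and inwards.

Request:
send_rows --pt "0 0 -0.02 0" --pt "0 0 -0.04 0" --pt "-0.013 0.001 -0.05 0" --pt "-0.026 0.002 -0.05 0" --pt "-0.026 0.002 -0.05 0"

```text
time: 5.22
eef_pos: [0.6417, 0.1584, 0.1019]
tcp_rot: [0.035, 0.999, -0.0, -0.0]
contact_force: [2.5, 0.1, -0.3]
opening: -0.005
```

```bash
python3 - <<'E'
from h import *
s=monitor.get_state(); print(s["time"],s["eef_pos"],s["contact_force"],s["wrist_torque"])
for n in ["scene"]:
    im=imaging.read_camera(n)[:,:,::-1]
    cv2.imwrite(f"pics/{n}4.png",cv2.resize(im[120:300,140:370],None,fx=3,fy=3))
E
```

```text
5.225 [0.64169452 0.15844541 0.10185432] [ 2.46723193  0.08632008 -0.28329955] [-0.02564738 -0.49797145  0.03520179]
```

View pics/scene4.png

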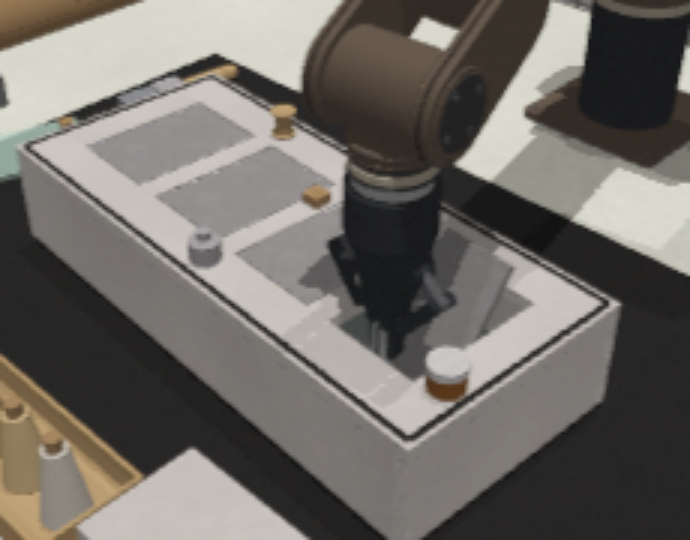

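Request:
send_rows --pt "0.01 0 0.05 0" --pt "0.01 0 0.2 0" --pt "0.01 0 0.36 0" --pt "-0.06 0.01 0.45 0" --pt "-0.2 0.03 0.45 0" --pt "-0.35 0.05 0.45 0" --pt "-0.4 0.062 0.4 0" --pt "-0.4 0.062 0.3 0" --pt "-0.4 0.062 0.2 0" --pt "-0.4 0.062 0.2 0"

```text
time: 6.52
eef_pos: [0.5196, 0.177, 0.1601]
tcp_rot: [0.035, 0.999, -0.001, -0.004]
contact_force: [0.1, 0.4, -0.4]
opening: -0.001
```

```bash
python3 - <<'E'
from h import *
s=monitor.get_state(); print(s["time"],s["eef_pos"],s["contact_force"],s["wrist_torque"])
for n in ["scene","wrist"]:
    im=imaging.read_camera(n)[:,:,::-1]
    if n=="scene": im=cv2.resize(im[120:300,140:370],None,fx=3,fy=3)
    cv2.imwrite(f"pics/{n}5.png",im)
E
```

```text
6.525 [0.51963936 0.17703648 0.16006925] [ 0.11920366  0.42062136 -0.44025344] [ 0.03960774 -0.01769586 -0.02464516]
```

View pics/scene5.png

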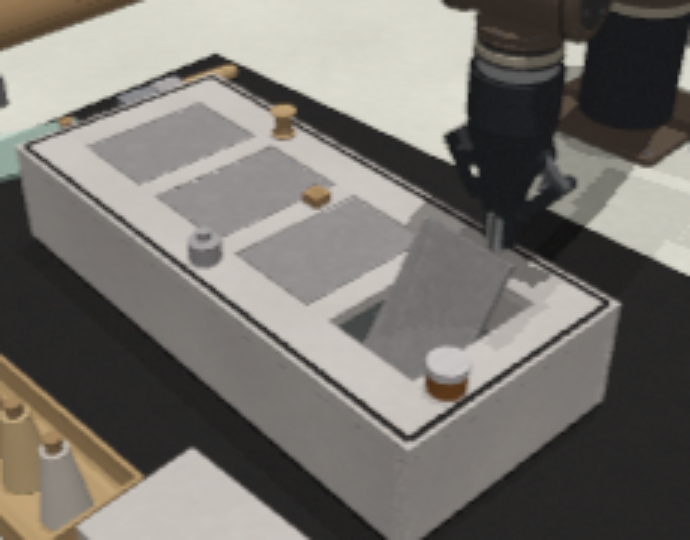

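View pics/wrist5.png

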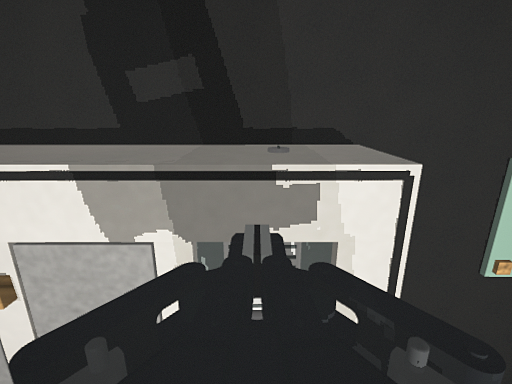

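Request:
send_rows --pt "0.03 -0.002 0 0" --pt "0.05 -0.003 0.005 0" --pt "0.07 -0.005 0.012 0" --pt "0.09 -0.006 0.018 0" --pt "0.11 -0.008 0.025 0" --pt "0.133 -0.009 0.03 0" --pt "0.133 -0.009 0.03 0"

```text
time: 7.5
eef_pos: [0.5625, 0.1746, 0.1716]
tcp_rot: [0.035, 0.999, 0.0, 0.0]
contact_force: [-0.7, 0.4, 0.6]
opening: -0.003
```

```bash
python3 - <<'E'
from h import *
s=monitor.get_state(); print(s["time"],s["eef_pos"],s["contact_force"],s["wrist_torque"])
for n in ["scene"]:
    im=imaging.read_camera(n)[:,:,::-1]
    if n=="scene": im=cv2.resize(im[120:300,140:370],None,fx=3,fy=3)
    cv2.imwrite(f"pics/{n}6.png",im)
E
```

```text
7.5 [0.56251635 0.17455228 0.1715681 ] [-0.71637994  0.35862278  0.5806841 ] [ 0.0626367   0.159757   -0.00283041]
```

View pics/scene6.png

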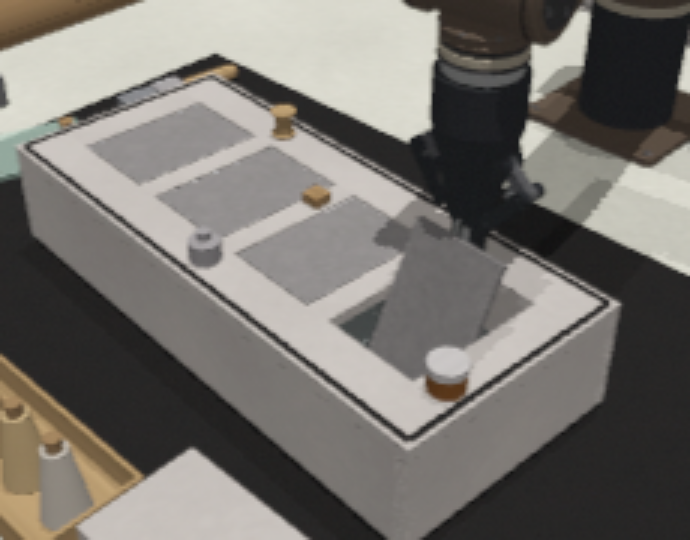

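Request:
send_rows --pt "0.012 -0.001 0.005 0" --pt "0.022 -0.002 0.008 0" --pt "0.03 -0.002 0.01 0" --pt "0.037 -0.003 0.01 0" --pt "0.042 -0.003 0.01 0" --pt "0.042 -0.003 0.01 0"

```text
time: 8.3
eef_pos: [0.5749, 0.1735, 0.1741]
tcp_rot: [0.035, 0.999, -0.0, 0.0]
contact_force: [-1.6, 1.7, 1.8]
opening: -0.005
```

```bash
python3 - <<'E'
from h import *
s=monitor.get_state(); print(s["time"],s["eef_pos"],s["contact_force"],s["wrist_torque"])
for n in ["scene","top"]:
    im=imaging.read_camera(n)[:,:,::-1]
    if n=="scene": im=cv2.resize(im[120:300,140:370],None,fx=3,fy=3)
    else: im=cv2.resize(im[115:215,170:355],None,fx=4,fy=4)
    cv2.imwrite(f"pics/{n}7.png",im)
E
```

```text
8.3 [0.57485925 0.17351338 0.17411094] [-1.58155006  1.71693963  1.81500733] [-0.02856728  0.13930672  0.00048113]
```

View pics/scene7.png

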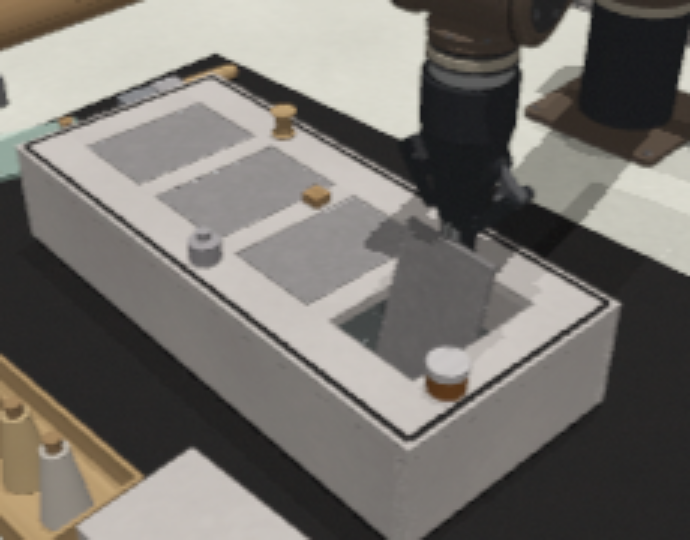

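View pics/top7.png

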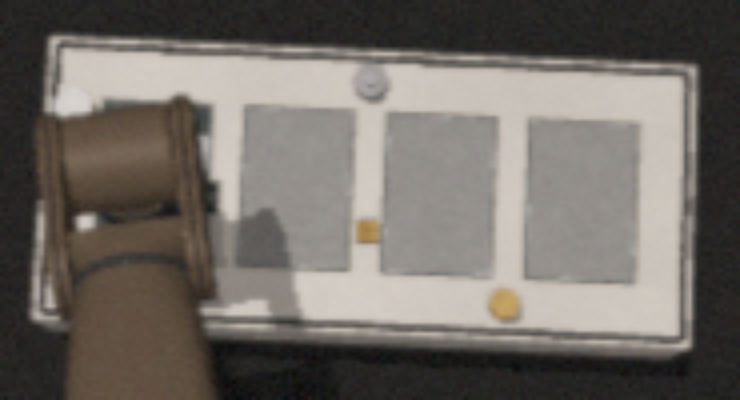

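```bash
cat >> h.py <<'E'
def proj(name,P):
    c=imaging.calibration(name);K=c["intrinsics"];T=c["cam_to_world"]
    p=(np.atleast_2d(P)-T[:3,3])@T[:3,:3]; return np.c_[K[0,2]+K[0,0]*p[:,0]/-p[:,2],K[1,2]-K[1,1]*p[:,1]/-p[:,2]]
def corner(th,y,top=1,s=-.07):
    a=np.radians(-4.03); x=s*np.cos(th)+top*.004*np.sin(th); z=.116-s*np.sin(th)+top*.004*np.cos(th)
    return np.array([.6067+x*np.cos(a)-y*np.sin(a),.1762+x*np.sin(a)+y*np.cos(a),z])
E
python3 - <<'E'
from h import *
for th in [0.,1.1,1.2,1.3,1.35,1.4]:
    print(th,[((proj("scene",corner(th,y,t))[0]-[140,120])*3).round(0) for y in(.0475,-.0475) for t in (1,-1)])
E
```

```text
0.0 [array([531., 304.]), array([530., 311.]), array([449., 254.]), array([448., 261.])]
1.1 [array([504., 266.]), array([510., 266.]), array([418., 215.]), array([424., 216.])]
1.2 [array([499., 267.]), array([505., 266.]), array([413., 216.]), array([419., 215.])]
1.3 [array([493., 269.]), array([500., 267.]), array([407., 217.]), array([414., 216.])]
1.35 [array([491., 270.]), array([497., 267.]), array([404., 218.]), array([411., 216.])]
1.4 [array([488., 271.]), array([494., 268.]), array([401., 219.]), array([408., 217.])]
```

```bash
python3 - <<'E'
import cv2
im=cv2.imread("pics/scene7.png"); cv2.imwrite("pics/s7z.png",cv2.resize(im[190:410,320:560],None,fx=2.5,fy=2.5,interpolation=cv2.INTER_CUBIC))
E
```

```text
(no output)
```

View pics/s7z.png

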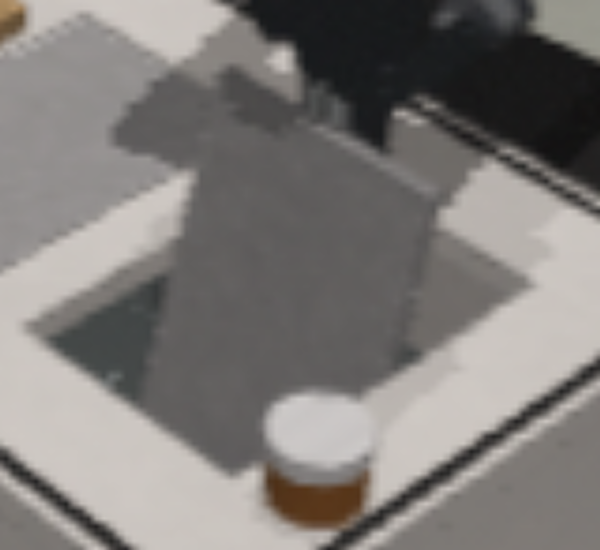

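The image corners and the arm position both put the tilt at about 1.3–1.35 rad. I'll nudge it 2.5 mm more, then back straight off and lift away.

Request:
send_rows --pt "0.004 0 0.001 0" --pt "0.008 0 0.002 0" --pt "0.008 0 0.002 0" --pt "-0.01 0.001 0.002 0" --pt "-0.06 0.004 0.002 0" --pt "-0.15 0.01 0.002 0" --pt "-0.2 0.014 0.05 0" --pt "-0.25 0.018 0.2 0" --pt "-0.25 0.1 0.35 0" --pt "-0.25 0.4 0.4 0" --pt "-0.25 0.6 0.4 0" --pt "-0.25 0.7 0.4 0" --pt "-0.25 0.7 0.4 0"

```text
time: 10.02
eef_pos: [0.498, 0.3868, 0.2939]
tcp_rot: [0.033, 0.999, 0.0, -0.0]
contact_force: [0.2, -0.6, -0.6]
opening: 0.001
```

```bash
python3 - <<'E'
from h import *
s=monitor.get_state(); print(s["time"],s["eef_pos"],s["contact_force"],s["wrist_torque"])
for n in ["scene","top"]:
    im=imaging.read_camera(n)[:,:,::-1]
    cv2.imwrite(f"pics/{n}8f.png",im)
    if n=="scene": im=cv2.resize(im[120:300,140:370],None,fx=3,fy=3)
    else: im=cv2.resize(im[115:215,170:355],None,fx=4,fy=4)
    cv2.imwrite(f"pics/{n}8.png",im)
for th in [1.2,1.3,1.35,1.4]:
    print(th,[((proj("top",corner(th,y,t))[0]-[170,115])*4).round(0) for y in(.0475,-.0475) for t in (1,-1)])
E
```

```text
10.025 [0.49795503 0.38676322 0.2938626 ] [ 0.19646203 -0.57205565 -0.58572905] [ 0.03356809 -0.01996548 -0.03576152]
1.2 [array([ 87., 190.]), array([ 87., 199.]), array([200., 195.]), array([200., 204.])]
1.3 [array([ 87., 182.]), array([ 87., 191.]), array([200., 187.]), array([200., 196.])]
1.35 [array([ 88., 177.]), array([ 87., 187.]), array([200., 183.]), array([200., 192.])]
1.4 [array([ 88., 173.]), array([ 87., 183.]), array([201., 179.]), array([200., 188.])]
```

View pics/scene8.png

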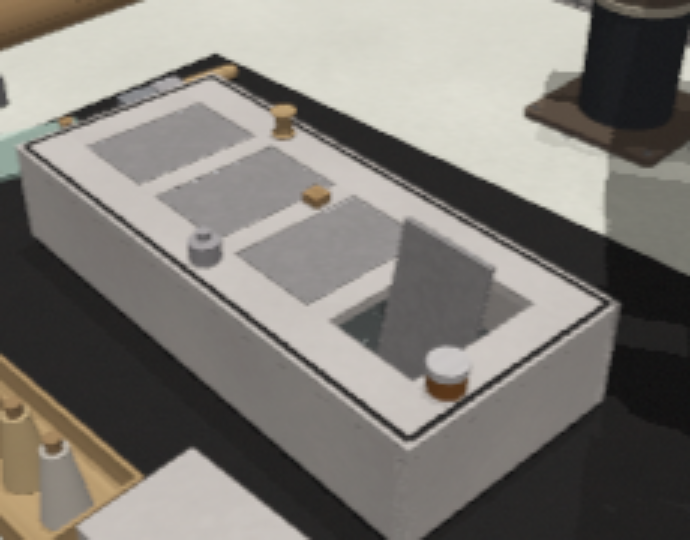

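View pics/top8.png

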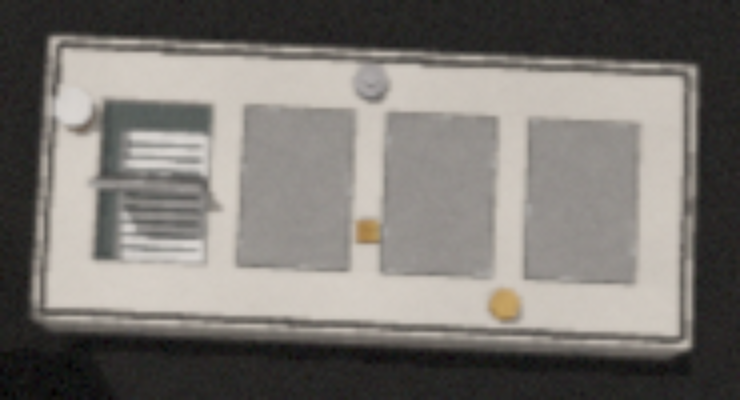

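The panel stands in bay 4 at about 1.35 rad. Its top edge is at about (90–205, 180–188) in the top crop. The weight, cork, bobbin and pot are at the same pixels as before, and the arm is clear, so I'm handing in.

```bash
python3 - <<'E'
from h import *
print(monitor.get_state()["dq"].round(3)); print(workorder.sign_off())
E
```

```text
[-0.031 -0.012  0.011 -0.     0.    -0.001]
the job is handed in; nothing more can be done
None
```

The access panel is the one in bay 4, at the left (+y) end. It is standing open at about 1.35 rad, and the job was handed in at about 10 s.

- **Finding it:** I tried bay 4 first with the closed fingertips. Its far end sank 5 mm at about 2 N, so I did not press the other three panels.
- **Opening it:** I pressed the far end down to roughly 0.8 rad. I then went round to the near side and pushed the raised edge towards +x until the panel was nearly upright, and backed straight off. I never pinched it.
- **Last checks:** After I withdrew, the scene and top views both showed the panel still standing, at about 1.3–1.4 rad. By eye, the weight, cork, bobbin and pot were at the same pixels as at the start in the top view. I did not compare the glass plates and brush, but the arm never went near them. Forces read after each move stayed under about 4 N. No check failed or disagreed.

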